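# Lock the drill jig into its base with the drop-on extension bar

### The arm

A 6-joint arm with a two-finger parallel gripper is mounted at the origin on the work surface; the furniture and walls round the work are solid. World frame = base frame: x ahead of the robot, y to its left, z up, the work surface at z = 0. Lengths are in m, angles in rad, forces in N, time in s.
With the tool pointing down it reaches from about 0.275 to 0.875 m from the base axis. Payload 12.5 kg.
Tool frame: the origin (TCP) lies at the very end of the fingers, on their centre line; the grasp point (between the pads) lies 19 mm behind it; x points along the fingers, y is the direction in which the jaws open and shut, and the axes are right-handed (so a half turn about x gives the same grasp; the last joint's range is limited). The gripper opens to 85 mm and grips with 20 to 120 N. Pads are 22 mm wide; open, the fingers measure 114 mm over their backs; the gripper's body (76 mm by 85 mm) begins 54 mm behind the grasp point. The pads swing forward as they close: fully open they stand 13 mm farther back than shut.
Start: joints at [-1.356, 0.351, 1.652, -0, 1.139, -0.085], TCP at [0.162, -0.525, 0.231] pointing down, gripper open.
Joint ranges: [-2.75, 2.75], [-0.79, 2.1], [0.01, 2.65], [-1.57, 4.71], [0.07, 3.14], [-2.87, 2.87]. Speed limits (rad/s): [2.22, 2.22, 2.79, 3.14, 3.14, 3.14].

### API

Orientations are given as a 3x3 rotation matrix whose columns are the frame's x, y, z axes.
In Python, from bench import manip gives the robot as it stands. Calls block until the motion is done:
- manip.move_ptp(position, orientation): joint-space move of the TCP to a pose.
- manip.move_l(position, attitude=None, max_speed=0.15): straight line of the TCP; attitude=None keeps the orientation; max_speed is the mean speed in m/s.
- manip.move_j(angles): joint-space move.
- manip.set_gripper(opening, effort=None): opening from 0.0 (shut) to 1.0 (fully open); effort is the grip in N (None keeps the last); returns when the fingers have stopped.
- manip.dwell(seconds).
- manip.inverse_kinematics(position, orientation): joint angles nearest the present ones, or None.
- manip.grab_frame(name): name is "scene" or "side" or "wrist"; returns (picture, depth): 420x560x3 uint8, red, green, blue; 420x560 float32, m along the optical axis (not along the pixel's ray), 0 where there is no reading.
- manip.get_calibration(name): a dict with "camera_matrix" (3x3 intrinsics, pixels), "R" (3x3) and "t" (3): a world point X has camera coordinates R X + t. Camera axes: x right, y down, z forward; pixel columns grow to the right and rows downward; lengths in m; the calibration is good to about 2 mm. A picture is of the moment at which its call begins: read the wrist's pose just before it. get_calibration takes no time and is no camera call; for the wrist camera it gives the pose at the moment of the call.
A pose or a line that the arm cannot do raises manip.Unreachable and nothing moves.
- manip.sign_off(): hands the job in, once; it reports no verdict.
Trained networks look in the newest picture that a camera, given by its name, has taken for a name from the list of things; names that differ only in an ending like _2 or _b are one class to them, and where a whole thing is asked for, a point or a joint stands for the part that bears it (a point fixed in the world has none). Each returns a list of dicts, best first, with "confidence" (0 to 1); they miss things now and then, are a little off and sometimes report something else, mostly with a low value. They report only what shows in the picture. A call takes as long as a camera call. They do not tell look-alikes from the thing itself.
- manip.look_for(camera, name): "at" ([x, y, z] in m, in world coordinates, good to about 4 mm: the middle of the surface that is visible of it).
Readings, each from a call of its own:
- manip.current_time(): time.
- manip.current_qpos(): joint angles.
- manip.current_joint_vel(): joint speeds.
- manip.current_joint_torque(): joint torques, N m.
- manip.current_ee_pos(): TCP position.
- manip.current_tcp_rot(): TCP orientation.
- manip.current_force(): force on the tool from outside, world axes, zero at the start.
- manip.current_ft_torque(): the same for the moment, N m.
- manip.current_grip_width(): opening from 0.0 (shut) to 1.0 (fully open).
Only numpy, scipy, OpenCV 4.12 (cv2) and the standard library are available. Lean on these libraries where they do the work, as an engineer would, in place of code of your own. Each camera call takes 0.05 s, during which the arm holds its last target.

### The job

Clamp the drill jig tight in its base: pick up the loose extension bar, drop its channel over the short lever of the toggle clamp, and use it to swing the lever past the dead point until it is locked against its stop and the jig sits hard against the fence. Work the lever only with the bar, never with the gripper itself, then lift the bar off, lay it down on the bench beside the base and let go; leave the other things on the bench where they are.

Things in the scene. Friction and masses are not known exactly. Their poses are not given: they have to be found in the camera images.
- fixture: Clamping base fixed to the bench: aluminium plate 150 (x) x 290 (y) x 12 mm, with a dark steel nest, rails and fence (top 46 mm high) on its left half and a flat-lying push-type toggle clamp on its right half (guide block 34 mm wide, y -21 to 9 mm, top 52 mm high). Origin: centre of its underside. y: the way the clamp pushes, to the left, towards the fence; x: away from the robot.
- lever_pivot (a point): Point on the vertical pivot axis of the clamp's lever, 45 mm above the bench, level with the lever's top edge; at x 0, y -105 mm in the frame of the base.
- lever_tip (a point): Outer end of the lever's top edge, on its centre line, 45 mm above the bench, 72 mm from the pivot. The lever is a short plain steel blade that runs straight and level from the round hub (radius 13 mm) at the pivot to this tip, towards the robot; 12 mm wide, rounded top, lower edge 29 mm above the bench.
- clamp_lever (a joint): Lever angle, rad: 0 open, grows clockwise seen from above. At 0 the lever points right and towards the robot (225 deg from the base's x, anticlockwise). Dead point 1.047; past it the clamp snaps to its stop at 1.152 and stays. From about 0.65 the plunger presses the jig and the lever resists with up to 1 N m, springing back if let go before the dead point; before 0.65 it moves easily.
- lever_blade: The lever's blade (see lever_tip); its origin lies on the pivot axis, 37 mm above the bench.
- plunger_nose: Rubber-nosed end of the clamp's plunger, 18 mm in diameter, 37 mm above the bench; it advances 23 mm towards the jig as the lever closes, on a stiff spring. Its origin lies on the plunger's pin behind it.
- drill_jig: Loose steel drill jig, 75 x 110 x 32 mm (stepped block with two dowels), lying in the nest between the side rails, 2 to 6 mm short of the fence. Origin: centre of its underside, 28 mm above the bench. Pressed home against the fence, its origin is at y = 83 mm in the frame of the base (0.083 m).
- bar: Loose extension bar, 190 mm long, 0.2 kg, lying open side down. Front half (x 0 to 95 mm): steel channel, open below and at the front end, outside 24 wide, 20 high, inside 18 wide, 16 deep. Back half (x -95 to 0): solid dark ribbed grip 26 wide, 22 high. Origin: middle of its length, on its underside; x points to the channel end. Fully down over the lever its underside is 29 mm above the bench.
- bar_mid (a point): Centre of the bar, 11 mm above its underside.
- bar_grip (a point): Place to hold the bar, on the grip 25 mm behind the bar's middle and 11 mm above its underside; close to its centre of mass.
- pliers: Bystander: pliers, 129 x 50 x 12 mm, origin at the centre of the underside.
- sensor: Bystander: loose round sensor puck, 38 mm in diameter, 13 mm high, origin at the centre of the underside.
- label_box: Bystander: white carton, 60 x 75 x 50 mm, origin at the centre of the underside.
Mind the look-alikes: they are no part of the job. Leave any purple look-alike of the drill_jig alone.

How it is judged:
By the outcome, as a careful person would: the job done as asked, in the order asked, and still so for the second after the job is handed in, with the robot touching nothing.
It also fails if it takes over 45 s, if anything falls off the work surface, if the arm or the gripper's body presses on something with over 40 N, if the wrist force passes 120 N, or if a joint passes its speed limit or range.

## Working session

There is one attempt and no reset: what is moved stays moved. The work goes in short steps, each a Python script; the robot and the scene stay as the last script left them, time stands still between calls to the robot, and variables do not carry over. Pictures are saved under pics/ and viewed, and the job is handed in when it is done.

```bash
ls; mkdir -p pics
python3 - <<'E'
from bench import manip
import cv2,numpy as np
for n in ["scene","side","wrist"]:
    p,d=manip.grab_frame(n); cv2.imwrite(f"pics/a_{n}.png",cv2.cvtColor(p,cv2.COLOR_RGB2BGR)); np.save(f"pics/a_{n}.npy",d)
    c=manip.get_calibration(n); print(n,c["camera_matrix"].round(1).tolist(),(-c["R"].T@c["t"]).round(3),c["R"].round(2).tolist())
print(manip.current_time())
E
```

```text
pics
scene [[436.0, 0.0, 279.2], [0.0, 436.0, 215.2], [0.0, 0.0, 1.0]] [-0.289  0.596  0.702] [[-0.63, -0.77, -0.0], [-0.42, 0.35, -0.84], [0.65, -0.53, -0.55]]
side [[506.3, 0.0, 275.5], [0.0, 506.3, 207.9], [0.0, 0.0, 1.0]] [0.484 0.792 0.804] [[-1.0, 0.02, -0.01], [0.02, 0.67, -0.74], [-0.0, -0.74, -0.67]]
wrist [[323.2, 0.0, 276.5], [0.0, 323.2, 207.5], [0.0, 0.0, 1.0]] [ 0.241 -0.5    0.374] [[0.3, -0.96, -0.0], [-0.91, -0.28, 0.31], [-0.3, -0.09, -0.95]]
0.15
```

View pics/a_scene.png

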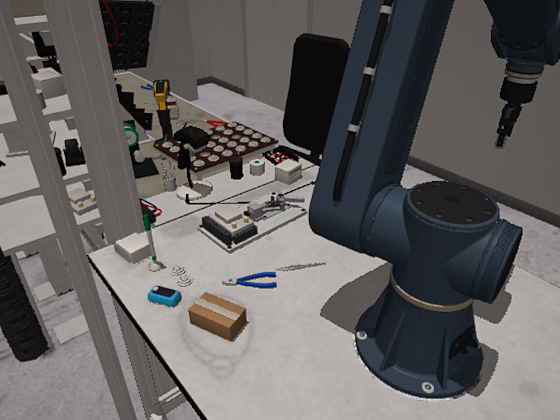

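View pics/a_side.png

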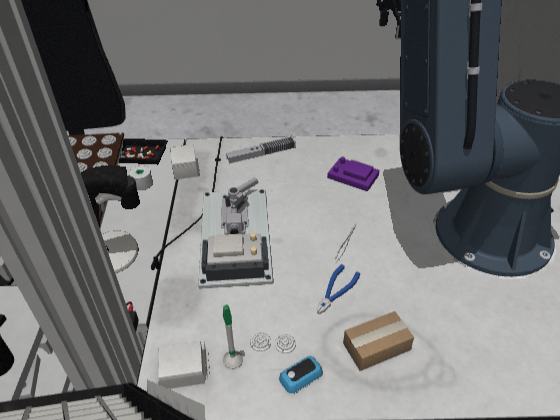

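View pics/a_wrist.png

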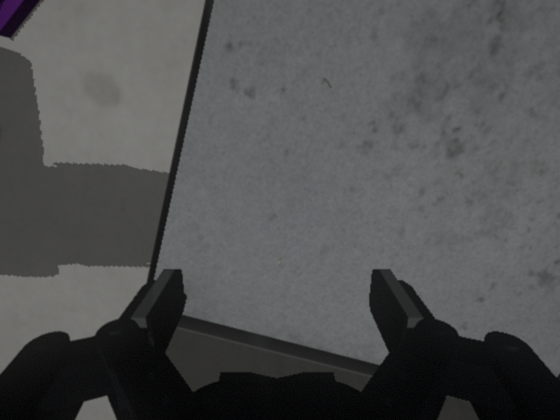

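The side view shows the base at (237,235), the lever at (248,186) and the bar at (260,150), with its light channel end to the left and ribbed grip to the right. The purple look-alike of the jig is at (353,172). The only other slender items are the scriber or tweezers at (346,242) and the pliers at (337,290). Next I'll get positions from depth.

```bash
cat > h.py <<'E'
from bench import manip
import cv2,numpy as np
def shot(cam,tag=None):
    c=manip.get_calibration(cam); p,d=manip.grab_frame(cam)
    if tag: cv2.imwrite(f"pics/{tag}.png",cv2.cvtColor(p,cv2.COLOR_RGB2BGR))
    K,R,t=c["camera_matrix"],np.array(c["R"]),np.array(c["t"])
    v,u=np.mgrid[:d.shape[0],:d.shape[1]]
    P=np.stack([(u-K[0,2])/K[0,0]*d,(v-K[1,2])/K[1,1]*d,d],-1)
    W=(P-t)@R; W[d==0]=np.nan
    return p,W,(K,R,t)
def proj(X,c):
    K,R,t=c; q=(np.atleast_2d(X)@R.T+t)@K.T; return q[:,:2]/q[:,2:]
def topdown(p,W,x0,x1,y0,y1,z0,z1,tag,s=1000):
    """top-down map, rows: x decreasing downward, cols: y decreasing to right"""
    im=np.zeros((int((x1-x0)*s),int((y0*0+y1-y0)*s),3),np.uint8)
    m=(W[...,0]>x0)&(W[...,0]<x1)&(W[...,1]>y0)&(W[...,1]<y1)&(W[...,2]>z0)&(W[...,2]<z1)
    r=((x1-W[m][:,0])*s).astype(int).clip(0,im.shape[0]-1); c=((y1-W[m][:,1])*s).astype(int).clip(0,im.shape[1]-1)
    im[r,c]=p[m][:,::-1]; cv2.imwrite(f"pics/{tag}.png",im)
def Rz(a): # tool down, jaws along world angle a+90 for bar along a : y axis = jaw dir
    y=np.array([-np.sin(a),np.cos(a),0]); x=np.array([0,0,-1.]); return np.stack([x,y,np.cross(x,y)],1)
E
python3 - <<'E'
from h import *
for cam in ["side","scene"]:
  p,W,c=shot(cam)
  for n in ["fixture","lever_pivot","lever_tip","lever_blade","plunger_nose","drill_jig","bar","bar_mid","bar_grip","pliers","sensor","label_box"]:
    r=manip.look_for(cam,n)
    print(cam,n,[(np.round(a["at"],3).tolist(),round(a["confidence"],2)) for a in r[:3]])
  if cam=="side":
    cv2.imwrite("pics/crop.png",cv2.resize(p[130:300,160:400,::-1],None,fx=3,fy=3))
    for uv in [(204,192),(268,190),(271,280),(203,286),(230,155),(290,145),(260,150),(353,172),(337,290),(183,160)]: print(uv,W[uv[1],uv[0]].round(3))
E
```

```text
side fixture [([0.571, -0.019, 0.012], 0.9)]
side lever_pivot [([0.567, -0.014, 0.011], 0.81)]
side lever_tip [([0.56, -0.107, 0.042], 0.78)]
side lever_blade [([0.559, -0.106, 0.041], 0.84)]
side plunger_nose [([0.563, -0.106, 0.044], 0.71), ([0.573, 0.016, 0.039], 0.43), ([0.514, -0.321, 0.021], 0.4)]
side drill_jig [([0.566, 0.082, 0.048], 0.98), ([0.289, -0.196, 0.026], 0.75)]
side bar [([0.515, -0.32, 0.024], 0.83)]
side bar_mid [([0.515, -0.32, 0.018], 0.78)]
side bar_grip [([0.513, -0.32, 0.018], 0.85)]
side pliers [([0.365, 0.156, 0.009], 0.97), ([0.574, 0.016, 0.043], 0.21)]
side sensor [([0.468, 0.275, 0.004], 0.54)]
side label_box [([0.708, -0.23, 0.049], 0.61)]
(204, 192) [ 0.652 -0.151  0.015]
(268, 190) [ 0.497 -0.166  0.005]
(271, 280) [0.493 0.128 0.013]
(203, 286) [0.63  0.134 0.007]
(230, 155) [ 0.596 -0.293  0.021]
(290, 145) [ 0.436 -0.343  0.014]
(260, 150) [ 0.517 -0.313  0.021]
(353, 172) [ 0.286 -0.195  0.032]
(337, 290) [0.361 0.15  0.004]
(183, 160) [ 0.707 -0.23   0.054]
scene fixture [([0.538, -0.012, 0.013], 0.86)]
scene lever_pivot [([0.543, -0.014, 0.013], 0.6), ([0.556, -0.113, 0.038], 0.25)]
scene lever_tip [([0.556, -0.109, 0.04], 0.67)]
scene lever_blade [([0.556, -0.115, 0.045], 0.5), ([0.54, -0.011, 0.011], 0.49)]
scene plunger_nose [([0.556, -0.116, 0.042], 0.66)]
scene drill_jig [([0.545, 0.077, 0.046], 0.93), ([0.559, -0.113, 0.04], 0.7)]
scene bar []
scene bar_mid []
scene bar_grip []
scene pliers [([0.364, 0.152, 0.008], 0.74)]
scene sensor [([0.464, 0.273, 0.007], 0.71), ([0.56, -0.11, 0.039], 0.15)]
scene label_box [([0.691, -0.246, 0.042], 0.87)]
```

View pics/crop.png

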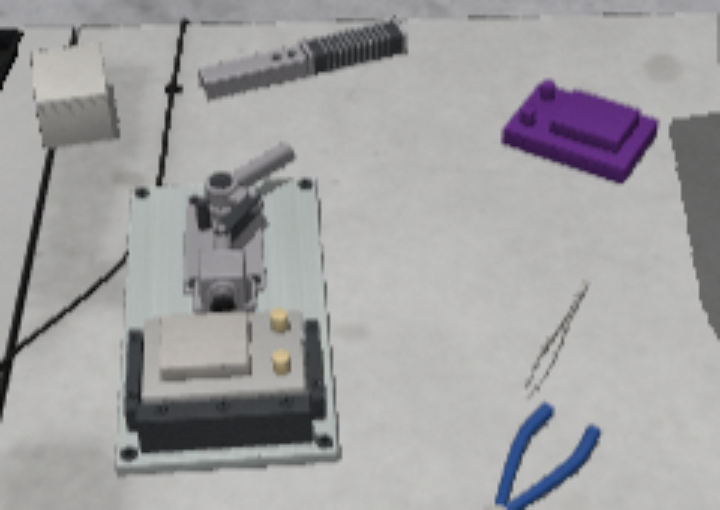

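The close crop confirms the bar (light channel with ribbed grip) and the steel jig in the nest. The purple block is the decoy. I'll check which half-turn of the wrist suits the whole path, then take an overhead wrist view.

Run:
```python
from h import *
print(manip.current_tcp_rot().round(2).tolist())
piv=np.array([.57,-.115])
for off in (0,np.pi):
  for a,pos in [(0.3,(.49,-.325)),(np.pi/4,None),(0.2,None),(-.367,None)]:
    if pos is None: pos=piv-.136*np.array([np.cos(a),np.sin(a)])
    q=manip.inverse_kinematics(np.array([*pos,.03]),Rz(a+off)); print(off,a,None if q is None else np.round(q,2))
q=manip.inverse_kinematics(np.array([.46,-.22,.33]),Rz(.3)); print(q)
manip.move_ptp(np.array([.46,-.22,.33]),Rz(.3))
p,W,c=shot("wrist","w1"); np.savez("w1.npz",p=p,W=W)
print(manip.current_time(),(-c[1].T@c[2]).round(3))
for n in ["fixture","lever_blade","bar","bar_grip","drill_jig","lever_tip","plunger_nose"]:
    print(n,[(np.round(a["at"],3).tolist(),round(a["confidence"],2)) for a in manip.look_for("wrist",n)[:3]])
```

```text
[[0.0, 0.3, -0.96], [0.0, -0.96, -0.3], [-1.0, -0.0, -0.0]]
0 0.3 [-0.66  0.69  1.68 -0.    0.78 -2.54]
0 0.7853981633974483 [-0.51  0.6   1.87 -0.    0.68 -2.87]
0 0.2 [-0.42  0.53  2.02 -0.    0.6  -2.19]
0 -0.367 [-0.25  0.51  2.05 -0.    0.58 -1.46]
3.141592653589793 0.3 [-0.66  0.69  1.68 -0.    0.78  0.61]
3.141592653589793 0.7853981633974483 [-0.51  0.6   1.87 -0.    0.68  0.28]
3.141592653589793 0.2 [-0.42  0.53  2.02 -0.    0.6   0.95]
3.141592653589793 -0.367 [-0.25  0.51  2.05 -0.    0.58  1.69]
[-5.37426427e-01  1.89475943e-01  1.61838418e+00 -4.44089210e-16
  1.33373253e+00 -2.40822275e+00]
3.5 [ 0.385 -0.242  0.473]
fixture [([0.551, -0.055, 0.011], 0.71), ([0.506, -0.329, 0.017], 0.53)]
lever_blade [([0.556, -0.116, 0.045], 0.85)]
bar [([0.501, -0.331, 0.02], 0.98)]
bar_grip [([0.506, -0.327, 0.02], 0.85)]
drill_jig [([0.292, -0.216, 0.014], 0.89), ([0.553, 0.061, 0.043], 0.82)]
lever_tip [([0.558, -0.114, 0.049], 0.73)]
plunger_nose [([0.57, 0.011, 0.044], 0.55)]
```

View pics/w1.png

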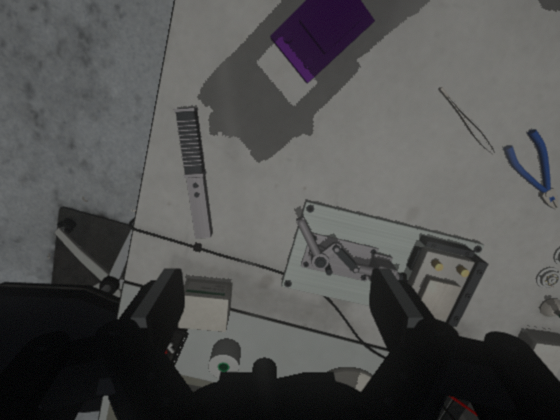

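The wrist view shows the bar from (187,107) at the grip end to (201,237) at the channel end. The lever runs from its tip at (299,212) to its hub at (322,259), and the plate has screws at (310,208), (480,247) and (288,283). I'll fit these from the point cloud.

Run:
```python
from h import *
f=np.load("w1.npz"); W=f["W"]; p=f["p"]
print("bench z",np.nanmedian(W[60:100,470:540,2]),W[150,300])
v,u=np.mgrid[:420,:560]
def rect(m,name):
    pts=W[m][:,:2]; r=cv2.minAreaRect((pts*1000).astype(np.float32)); b=cv2.boxPoints(r)
    print(name,m.sum(),np.round(r[0],1),np.round(r[1],1),round(r[2],2),b.round(0).tolist(),"z",np.nanpercentile(W[m][:,2],[10,50,90]).round(4))
box=lambda a,b,c,d:(u>=a)&(u<=b)&(v>=c)&(v<=d)
z=W[...,2]
m=box(165,220,98,245)&(z>.012)&(z<.035); 
rect(m,"bar"); 
dark=p.mean(-1)<95; rect(m&dark,"dark"); rect(m&~dark,"light")
rect(box(288,318,198,245)&(z>.036)&(z<.06),"lever")
rect(box(288,350,198,275)&(z>.036)&(z<.06),"lever+hub")
rect(box(275,490,195,340)&(z>.006)&(z<.018),"plate")
rect(box(275,490,195,340)&(z>.006)&(z<.07),"all")
for q in [(310,208),(480,247),(288,283),(322,259),(299,212),(303,200)]: print(q,W[q[1],q[0]].round(4))
cv2.imwrite("pics/w1c.png",cv2.resize(p[190:340,270:500,::-1],None,fx=3.4,fy=3.4,interpolation=cv2.INTER_CUBIC))
```

```text
bench z -0.00019698369345720357 [ 4.39401434e-01 -1.90163292e-01 -2.50818745e-04]
bar 2469 [ 517.9 -324.9] [189.7  27.1] 20.51 [[424.0, -345.0], [434.0, -371.0], [611.0, -304.0], [602.0, -279.0]] z [0.0191 0.0212 0.0231]
dark 1477 [ 517.2 -325.1] [188.4  27. ] 20.51 [[424.0, -345.0], [434.0, -371.0], [610.0, -305.0], [601.0, -279.0]] z [0.0184 0.0219 0.0232]
light 992 [ 518.4 -325. ] [188.7  26.1] 20.66 [[426.0, -346.0], [435.0, -370.0], [611.0, -304.0], [602.0, -280.0]] z [0.0193 0.0203 0.0223]
lever 253 [ 544.5 -148.7] [46.7 11.6] 43.04 [[523.0, -160.0], [531.0, -169.0], [566.0, -137.0], [558.0, -129.0]] z [0.0403 0.0438 0.0454]
lever+hub 920 [ 565.5 -120.2] [113.6  49.7] 69.94 [[523.0, -165.0], [569.0, -182.0], [608.0, -75.0], [562.0, -58.0]] z [0.0404 0.0445 0.048 ]
plate 8057 [611.9 -13. ] [224.7 298.4] 3.01 [[492.0, 130.0], [508.0, -168.0], [732.0, -156.0], [716.0, 142.0]] z [0.011  0.0123 0.0159]
all 14381 [611.9 -13.8] [224.7 300. ] 3.01 [[492.0, 130.0], [508.0, -170.0], [732.0, -158.0], [716.0, 142.0]] z [0.0114 0.0158 0.0494]
(310, 208) [ 0.5156 -0.1499  0.0125]
(480, 247) [0.498  0.1244 0.0126]
(288, 283) [ 0.647  -0.1425  0.0132]
(322, 259) [ 0.5741 -0.1151  0.0489]
(299, 212) [ 0.5306 -0.1614 -0.0008]
(303, 200) [ 0.5105 -0.1616 -0.0013]
```

View pics/w1c.png

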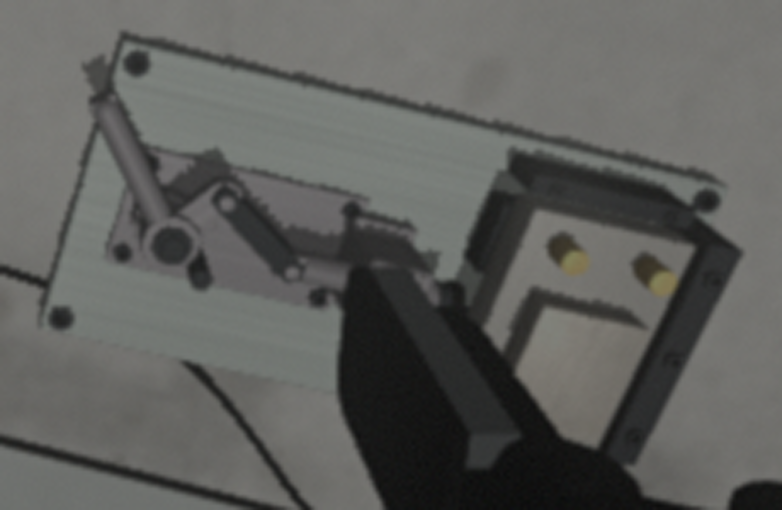

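Run:
```python
from h import *
f=np.load("w1.npz"); W=f["W"]; p=f["p"]
c=manip.get_calibration("wrist");K,R,t=c["camera_matrix"],np.array(c["R"]),np.array(c["t"])
def ray(uv,z):
    o=-R.T@t; d=R.T@np.linalg.inv(K)@np.array([*uv,1]); return o+d*(z-o[2])/d[2]
cr=lambda x,y:(270+x/3.4,190+y/3.4)
hub=ray(cr(172,243),.049); 
# edges of blade: 
for a,z in [((172,243),.049),((104,104),.045),((137,63),.012),((707,200),.012),((61,318),.012),((123,34),.012),((738,185),.012)]:
    print(a,ray(cr(*a),z).round(4))
v,u=np.mgrid[:420,:560]
m=(u>285)&(u<345)&(v>200)&(v<280)&(W[...,2]>.0425)&(W[...,2]<.0475)
P=W[m][:,:2]; d=np.linalg.norm(P-hub[:2],axis=1); s=(P[:,0]<hub[0]-.012)&(d<.08)&(d>.018)&(P[:,1]<hub[1]-.008)
Q=P[s]; mu=Q.mean(0); U=np.linalg.svd(Q-mu)[2][0]; print(s.sum(),mu,np.degrees(np.arctan2(U[1],U[0])),((Q-mu)@U).min(),((Q-mu)@U).max(), ((hub[:2]-mu)[0]*U[1]-(hub[:2]-mu)[1]*U[0]))
```

```text
(172, 243) [ 0.5786 -0.1153  0.049 ]
(104, 104) [ 0.5281 -0.1627  0.045 ]
(137, 63) [ 0.5165 -0.1488  0.012 ]
(707, 200) [0.5018 0.1236 0.012 ]
(61, 318) [ 0.6489 -0.1415  0.012 ]
(123, 34) [ 0.5057 -0.159   0.012 ]
(738, 185) [0.4908 0.1336 0.012 ]
215 [ 0.54717285 -0.14640481] 43.44555536915196 -0.02630181569332205 0.025961506288390893 -0.0009757628231676224
```

Run:
```python
from h import *
a=np.radians(20.5); g=np.array([.518,-.325])-.025*np.array([np.cos(a),np.sin(a)])
manip.move_ptp(np.array([*g,.11]),Rz(a+np.pi))
manip.set_gripper(0.75)
p,W,c=shot("wrist","w2"); np.savez("w2.npz",p=p,W=W)
z=W[...,2]; m=(z>.013)&(z<.027)&(abs(W[...,0]-.518)<.13)&(abs(W[...,1]+.325)<.08)
n,l,st,_=cv2.connectedComponentsWithStats(m.astype(np.uint8)); i=1+np.argmax(st[1:,4]); m=l==i
r=cv2.minAreaRect((W[m][:,:2]*1000).astype(np.float32)); print(r,cv2.boxPoints(r).round())
print(manip.current_time(), manip.current_ee_pos(), manip.current_force())
```

```text
((518.2762451171875, -324.8801574707031), (188.8697509765625, 27.568185806274414), 20.664905548095703) [[ 425. -345.]
 [ 435. -371.]
 [ 611. -304.]
 [ 602. -279.]]
6.75 [ 0.49459069 -0.33374729  0.11002086] [0.28011943 0.75396807 0.77675532]
```

View pics/w2.png

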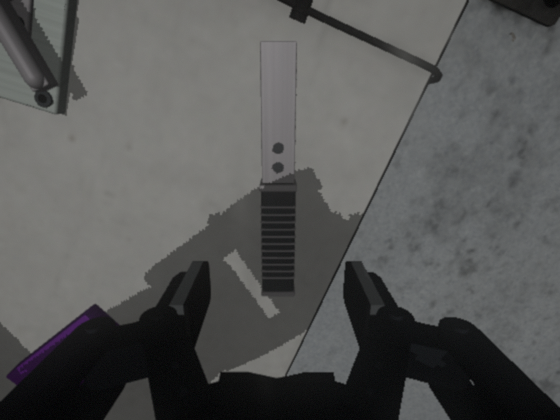

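The close view shows the bar centred between the pads at x≈278 px, with the channel end up the image at (278,42). The fit agrees with the first one, so I'll grasp it and lift.

```bash
cat >> h.py <<'E'
piv=np.array([.5786,-.1153]); 
def onlever(a,z,r=.138,off=np.zeros(2)):
    return np.array([*(piv+off-r*np.array([np.cos(a),np.sin(a)])),z]),Rz(a+np.pi)
E
python3 - <<'E'
from h import *
a=np.radians(20.6); g=np.array([.518,-.325])-.025*np.array([np.cos(a),np.sin(a)])
manip.move_l(np.array([*g,.004]),max_speed=.1)
print(manip.current_force())
manip.set_gripper(0.0,100); print(manip.current_grip_width(),manip.current_force())
manip.move_l(np.array([*g,.08]),max_speed=.12)
print(manip.current_grip_width(),manip.current_force())
P,R=onlever(np.radians(43.3),.08,.138+.05)
manip.move_l(P,R,max_speed=.15)
p,W,c=shot("wrist","w3"); np.savez("w3.npz",p=p,W=W,K=c[0],R=c[1],t=c[2])
p2,W2,c2=shot("side","s3"); cv2.imwrite("pics/s3.png",cv2.resize(p2[110:300,160:400,::-1],None,fx=3,fy=3))
print(manip.current_time(),manip.current_ee_pos())
E
```

```text
[ 0.17246282 -0.11221991 -0.38279549]
0.27787606514801516 [-1.97488132  1.15515976  6.8054873 ]
0.2785691490970346 [-0.4102669  -0.71270428 -2.53590169]
10.1333 [ 0.44220935 -0.24491722  0.07991633]
```

View pics/w3.png

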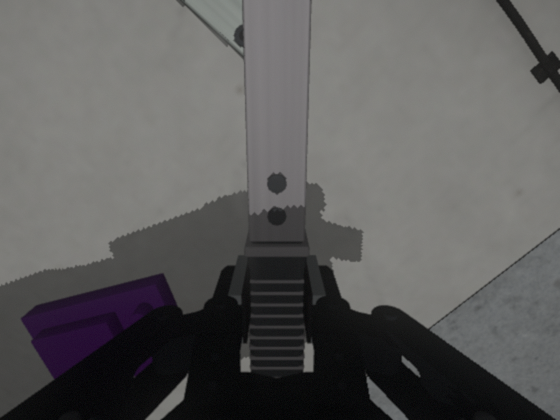

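View pics/s3.png

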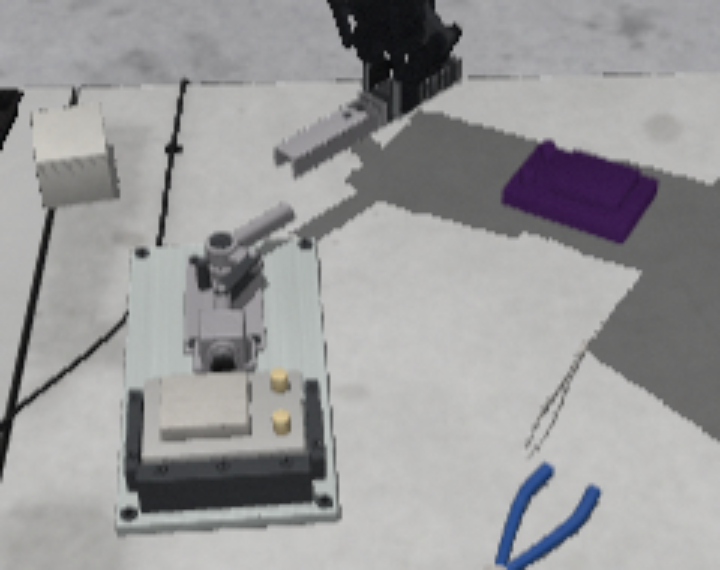

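The side view shows the bar held level with its open channel pointing at the lever, tip at (290,212) in the crop. The wrist view shows the bar straight between the pads. I'll fit both in the same side picture.

Run:
```python
from h import *
f=np.load("w3.npz");W=f["W"]
for r in (5,60,120,220): print("bar z",W[r,262,:].round(4),W[r,293].round(4))
p,W,c=shot("side"); v,u=np.mgrid[:420,:560]
z=W[...,2]
def line(Q):
    mu=Q.mean(0); U=np.linalg.svd(Q-mu)[2][0]; U*=np.sign(U[0]); return mu,np.degrees(np.arctan2(U[1],U[0])),(Q-mu)@U
# bar top: crop (275..370,105..170)/3+(160,110)
m=(u>250)&(u<284)&(v>142)&(v<170)&(z>.088)&(z<.102); Q=W[m]
print("bar",m.sum(),Q.mean(0).round(4),line(Q[:,:2])[1],cv2.minAreaRect((Q[:,:2]*1000).astype(np.float32)))
a=np.radians(43.3); n=np.array([-np.sin(a),np.cos(a)]); 
s=(Q[:,:2]-piv)@n; print("bar lateral span",s.min(),s.max(), 'r', np.sort(np.linalg.norm(Q[:,:2]-piv,axis=1))[:5])
m=(u>225)&(u<262)&(v>174)&(v<196)&(z>.040)&(z<.052); Q=W[m]; 
d=np.linalg.norm(Q[:,:2]-piv,axis=1); k=(d>.02)&(d<.08)&((piv-Q[:,:2])@np.array([np.cos(a),np.sin(a)])>.015); L=Q[k]
print("lever",k.sum(),L.mean(0),line(L[:,:2])[1], ((L[:,:2]-piv)@n).min(),((L[:,:2]-piv)@n).max(),d[k].max())
h=Q[(Q[:,2]>.0465)]; print("hub",len(h),h.mean(0))
```

```text
bar z [ 0.522  -0.163   0.0942] [ 0.529  -0.1711  0.0961]
bar z [ 0.509  -0.1749  0.0953] [ 0.5167 -0.1831  0.0951]
bar z [ 0.4936 -0.189   0.0952] [ 0.5017 -0.1976  0.0962]
bar z [ 0.4637 -0.2164  0.0954] [ 0.4726 -0.2259  0.0956]
bar 314 [ 0.4934 -0.1923  0.0959] 43.8096436931305 ((491.4482116699219, -196.67782592773438), (96.4871597290039, 27.132112503051758), 44.04385757446289)
bar lateral span -0.013313474184946163 0.014234916472919143 r [0.0712758  0.07154043 0.07232008 0.07236402 0.07259607]
lever 92 [ 0.54409779 -0.14470152  0.0449097 ] 45.495045925696594 -0.006417815386269498 0.02993832287370569 0.07323329962559229
hub 88 [ 0.56401993 -0.12147489  0.04844562]
```

Run:
```python
from h import *
p,W,c=shot("side"); v,u=np.mgrid[:420,:560]; z=W[...,2]
a=np.radians(43.3); n=np.array([-np.sin(a),np.cos(a)]);e=np.array([np.cos(a),np.sin(a)])
m=(u>225)&(u<265)&(v>170)&(v<200)&(z>.039)&(z<.052); Q=W[m]; d=Q[:,:2]-piv; r=-d@e; s=d@n
k=(abs(s)<.011)&(r>.018)&(r<.08)
for lo in np.arange(.02,.08,.01):
    q=k&(r>=lo)&(r<lo+.01)
    if q.sum(): print(round(lo,3),q.sum(),s[q].min().round(4),s[q].max().round(4),np.median(s[q]).round(4),Q[q,2].max().round(4), s[q&(Q[:,2]>.0435)].mean().round(4))
print(np.polyfit(r[k],s[k],1))
# project expected model lines onto image
o=cv2.cvtColor(p,cv2.COLOR_RGB2BGR)
big=cv2.resize(o[150:220,200:300],None,fx=8,fy=8,interpolation=cv2.INTER_CUBIC)
for sl in (-.006,.006):
    X=np.array([[*(piv-r_*e+sl*n),.041] for r_ in (.0,.072)]); q=(proj(X,c)-[200,150]+.5)*8
    cv2.line(big,tuple(q[0].astype(int)),tuple(q[1].astype(int)),(0,0,255),1)
cv2.imwrite("pics/s4.png",big)
```

```text
0.02 18 -0.0049 0.0051 0.0027 0.0488 0.0008
0.03 18 -0.0022 0.0082 0.0026 0.0481 0.0013
0.04 19 -0.0045 0.0082 0.0022 0.0483 0.0007
0.05 19 -0.0052 0.0085 0.003 0.0487 0.0017
0.06 14 -0.0024 0.0082 0.0021 0.049 0.0023
0.07 5 -0.0029 0.0072 0.0022 0.0466 0.0016
[0.00935139 0.00191174]
```

View pics/s4.png

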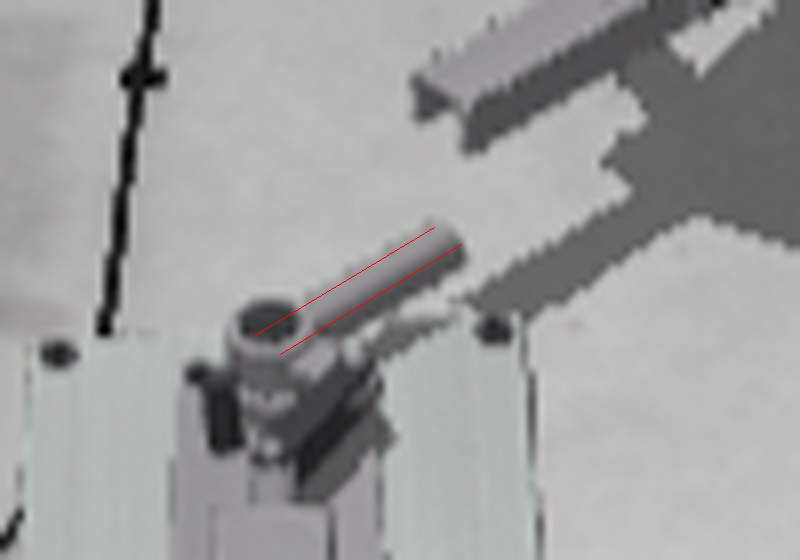

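The modelled lever edges overlay the blade closely, to within about 1 mm, and the bar lines up with it. I'll lower the bar in steps and watch the force.

Run:
```python
from h import *
a=np.radians(43.3)
P,R=onlever(a,.08); manip.move_l(P,R,max_speed=.12)
f0=manip.current_force(); print(f0)
for z in (.056,.049,.045,.041,.037,.0345):
    P,R=onlever(a,z); manip.move_l(P,R,max_speed=.06)
    f=manip.current_force()-f0; print(z,manip.current_ee_pos()[2].round(4),f.round(2))
    if f[2]>12: print("contact"); break
p,W,c=shot("side"); cv2.imwrite("pics/s5.png",cv2.resize(p[140:230,190:310,::-1],None,fx=6,fy=6))
print(manip.current_time())
```

```text
[-0.89385673 -0.03445781 -2.72009075]
0.056 0.0557 [ 1.53 -0.45  0.65]
0.049 0.0487 [ 0.59 -0.11  0.99]
0.045 0.0448 [ 0.17 -1.24 -0.5 ]
0.041 0.0408 [ 1.34 -0.32  0.44]
0.037 0.0367 [1.31 0.3  0.59]
0.0345 0.0344 [ 1.05 -0.58 -0.1 ]
12.6667
```

View pics/s5.png

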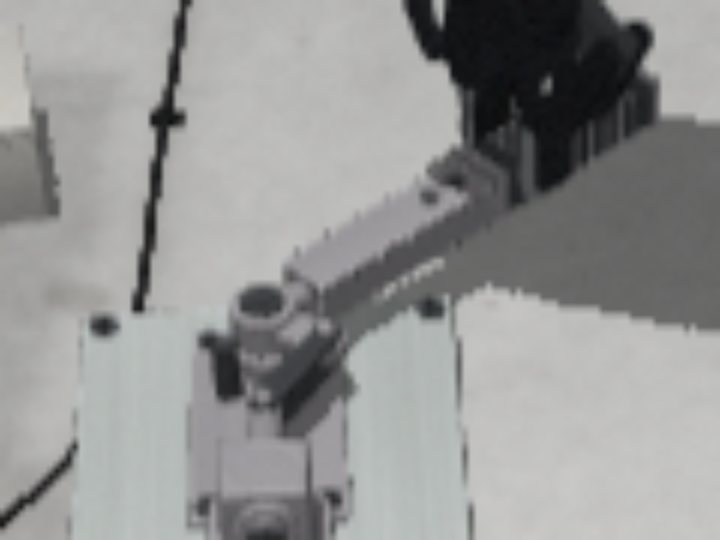

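The bar is seated over the lever at about (380,250) in the crop, with no contact force. Next I'll swing it around the pivot.

Run:
```python
from h import *
f0=manip.current_force()
for d in list(np.arange(37,-15,-6.))+[-16,-18,-19.5]:
    P,R=onlever(np.radians(d),.0345); manip.move_l(P,R,max_speed=.08)
    f=manip.current_force()-f0; print(d,f.round(1),manip.current_ft_torque().round(2),(manip.current_ee_pos()-P).round(4))
    if np.linalg.norm(f)>50: print("high"); break
p,W,c=shot("side"); cv2.imwrite("pics/s6.png",cv2.resize(p[140:290,190:330,::-1],None,fx=4,fy=4))
print(manip.current_time(),manip.current_grip_width())
```

```text
37.0 [-0.2 -0.6  0.9] [ 0.01 -0.02  0.02] [ 0.0002 -0.0001  0.0002]
31.0 [-1.2 -0.5 -0.2] [-0.01  0.04  0.03] [ 0.0004 -0.0003  0.0001]
25.0 [ 0.2 -1.2  1. ] [-0.01  0.06  0.01] [ 0.0004 -0.0004  0.0001]
19.0 [ 0.7 -1.4  1. ] [0.02 0.04 0.01] [ 0.0004 -0.0004  0.0001]
13.0 [-0.  -0.3  0.8] [-0.  0. -0.] [ 0.0003 -0.0004  0.    ]
7.0 [ 0.9 -3.5  1.5] [-0.5  -0.07 -0.27] [ 0.0004 -0.0006  0.0001]
1.0 [ 1.2 -7.2 -0.1] [-1.22  0.   -0.42] [ 0.0006 -0.0009  0.0002]
-5.0 [ 0.6 -7.1  0.2] [-1.15 -0.16 -0.4 ] [ 0.0007 -0.0009  0.0002]
-11.0 [ 0.6 -2.5  1.1] [-0.22 -0.12 -0.08] [ 0.0003 -0.0004  0.0001]
-16 [-0.8 -1.1  0.6] [0.01 0.01 0.  ] [-0.0003 -0.0001 -0.0001]
-18 [ 0.3 -1.2  0.9] [-0.03  0.04 -0.02] [-0.0002 -0.0002 -0.0001]
-19.5 [-0.  -3.2  0.1] [-0.35  0.1  -0.16] [-0.0002 -0.0003 -0.    ]
16.525 0.27656090157917057
```

View pics/s6.png

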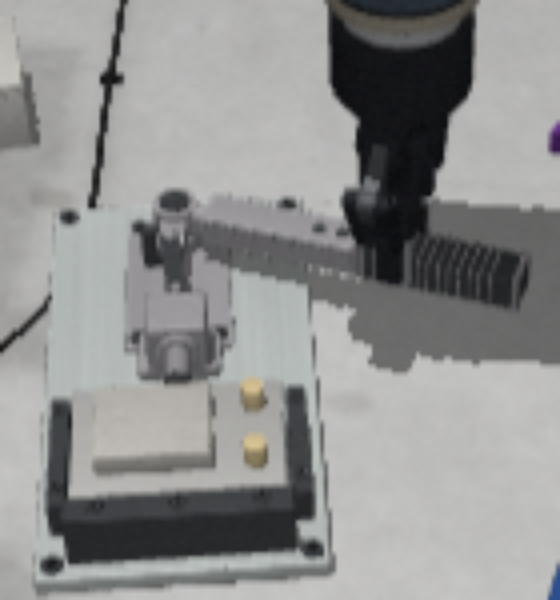

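The resistance peaked at about 7 N, dropped to zero past the dead point, and is rising again, which fits the lever being at its stop. I'll press a bit more to confirm, centre the slack and lift off.

Run:
```python
from h import *
f0=np.array([-0,-.5,-2.5])
for d in (-21,-22.5):
    P,R=onlever(np.radians(d),.0345); manip.move_l(P,R,max_speed=.05); f=manip.current_force()-f0; print(d,f.round(1),manip.current_ft_torque().round(2))
    if np.linalg.norm(f)>18: break
for d in (-18.,-17.):
    P,R=onlever(np.radians(d),.0345); manip.move_l(P,R,max_speed=.05); f=manip.current_force()-f0; print(d,f.round(1),manip.current_ft_torque().round(2))
for z in (.042,.055,.1):
    P,R=onlever(np.radians(-17.),z); manip.move_l(P,R,max_speed=.1 if z>.06 else .05); print(z,(manip.current_force()-f0).round(1))
P,R=onlever(np.radians(-17.),.14,.19)
manip.move_l(P,R,max_speed=.15)
p,W,c=shot("side"); cv2.imwrite("pics/s7.png",cv2.resize(p[140:290,190:390,::-1],None,fx=4,fy=4)); np.savez("s7.npz",p=p,W=W)
for n in ["lever_blade","drill_jig","fixture"]: print(n,[(np.round(a["at"],3).tolist(),round(a["confidence"],2)) for a in manip.look_for("side",n)[:3]])
print(manip.current_time(),manip.current_grip_width())
```

```text
-21 [ -2.9 -12.8   0.5] [-2.24  0.5  -0.84]
-22.5 [ -3.8 -23.3  -1.1] [-3.83  0.85 -1.52]
-18.0 [0.4 0.  0.9] [-0.02  0.08 -0.03]
-17.0 [ 0.2 -0.   0.2] [-0.01 -0.01  0.  ]
0.042 [-0.8  0.3  0.4]
0.055 [-0.4  0.6  0.4]
0.1 [ 0.8  0.4 -0. ]
lever_blade [([0.563, -0.096, 0.043], 0.75)]
drill_jig [([0.278, -0.193, 0.023], 0.76), ([0.563, 0.085, 0.053], 0.68)]
fixture [([0.572, -0.016, 0.011], 0.58)]
19.7333 0.27782171056384053
```

View pics/s7.png

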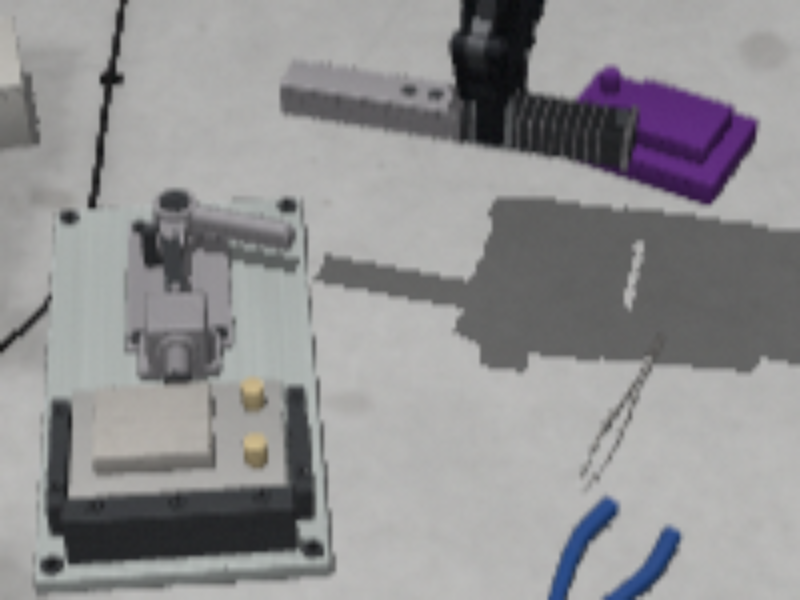

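The lever now points at (290,235) in the crop, locked past centre, and the bar is off and clear. I'll measure the lever angle and the jig's position before laying the bar down.

Run:
```python
from h import *
f=np.load("s7.npz"); W=f["W"]; z=W[...,2]; v,u=np.mgrid[:420,:560]
m=(u>236)&(u<268)&(v>186)&(v<206)&(z>.0425)&(z<.0475); Q=W[m][:,:2]; d=np.linalg.norm(Q-piv,axis=1); Q=Q[(d>.02)&(d<.08)]
mu=Q.mean(0);U=np.linalg.svd(Q-mu)[2][0];U*=np.sign(U[0]); print("lever dir",len(Q),mu,np.degrees(np.arctan2(U[1],U[0])),"via pivot",np.degrees(np.arctan2(*(piv-mu)[::-1])))
yaw=np.radians(3.2); B=np.array([[np.cos(yaw),-np.sin(yaw)],[np.sin(yaw),np.cos(yaw)]]); o=piv-B@np.array([0,-.105]); print("base",o)
L=(W[...,:2]-o)@B
# jig upper surfaces vs fence profile at several base x
for x in (-.03,-.02,0.01):
    k=(abs(L[...,0]-x)<.004)&(L[...,1]>.01)&(L[...,1]<.16)&(z>.02); 
    y=L[k][:,1]; zz=z[k]; i=np.argsort(y); print(x,[(int(a*1000),int(b*1000)) for a,b in zip(y[i],zz[i])][::3])
P=np.array([.485,-.245,.1]); R=Rz(np.radians(3)+np.pi)
manip.move_l(P,R,max_speed=.15)
P[2]=.02; manip.move_l(P,max_speed=.12)
f0=manip.current_force()
for zz in (.0065,.005,.0042):
    P[2]=zz; manip.move_l(P,max_speed=.04); ff=manip.current_force()-f0; print(zz,ff.round(1))
    if ff[2]>4: break
manip.set_gripper(0.6); manip.dwell(.2)
P[2]=.13; manip.move_l(P,max_speed=.12)
p,W,c=shot("wrist","w8")
P[:]=[.33,-.38,.3]; manip.move_l(P,max_speed=.2)
p,W,c=shot("side","s8"); np.savez("s8.npz",p=p,W=W)
print(manip.current_time())
```

```text
lever dir 62 [ 0.53480589 -0.10127876] -16.508659405197914 via pivot -17.75312338291556
base [ 0.57273874 -0.01046372]
-0.03 [(41, 44), (45, 48), (49, 49), (50, 50), (53, 49), (54, 48), (56, 47), (58, 46), (61, 46), (63, 48), (68, 50), (70, 49), (72, 45), (75, 48), (77, 48), (80, 48), (81, 49), (82, 47), (86, 48), (88, 50), (90, 47), (93, 46), (95, 48), (97, 48), (99, 49), (101, 47), (103, 45), (105, 48), (108, 48), (110, 47), (111, 48), (114, 49), (115, 47), (118, 47), (120, 47), (122, 49), (124, 47), (126, 47), (127, 45), (129, 48), (132, 41), (132, 27), (132, 49), (133, 30), (133, 49), (133, 49), (134, 34), (134, 46), (134, 32), (134, 41), (134, 23), (135, 36), (135, 21), (135, 43), (136, 34)]
-0.02 [(44, 45), (50, 47), (54, 46), (58, 62), (59, 45), (62, 45), (64, 47), (65, 45), (67, 47), (69, 58), (70, 60), (73, 59), (75, 50), (76, 63), (78, 47), (80, 49), (82, 48), (84, 47), (86, 46), (87, 47), (90, 45), (92, 62), (94, 61), (96, 48), (99, 47), (101, 47), (102, 60), (104, 57), (105, 49), (106, 47), (107, 48), (109, 47), (110, 46), (114, 46), (115, 47), (118, 48), (120, 47), (121,
[... 214 characters left out ...]
 32), (11, 45), (12, 43), (59, 62), (61, 62), (62, 60), (65, 62), (68, 62), (68, 61), (71, 63), (74, 63), (76, 62), (77, 60), (79, 63), (83, 63), (84, 61), (86, 61), (89, 64), (91, 62), (93, 62), (95, 61), (97, 60), (98, 62), (100, 61), (102, 54), (102, 60), (103, 46), (104, 48), (105, 54), (105, 61), (106, 61), (106, 47), (108, 60), (108, 55), (111, 49), (113, 48), (115, 47), (116, 46), (117, 50), (120, 44), (122, 47), (125, 46), (127, 46), (128, 48), (131, 29), (132, 46), (132, 34), (133, 34), (133, 29), (134, 47), (134, 42), (134, 20), (134, 45), (134, 48), (135, 25), (135, 34), (135, 47), (135, 25), (137, 37)]
0.0065 [ 0.2  0.2 -0.2]
0.005 [-1.4  1.4  0. ]
0.0042 [-3.7  0.7  7.7]
26.4417
```

View pics/s8.png

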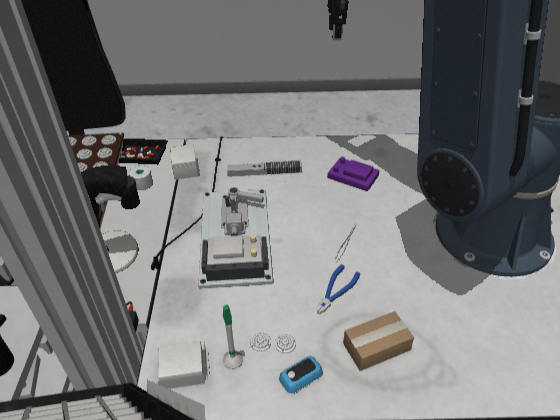

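View pics/w8.png

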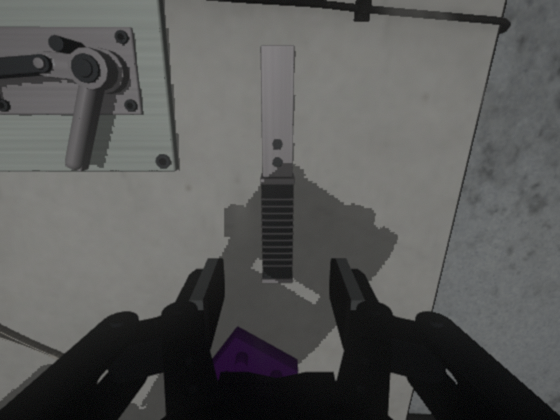

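The bar lies free beside the base at (263,168) in the side view, and the wrist view shows the lever unchanged. Last check is the jig against the fence, before and after.

Run:
```python
import cv2,numpy as np
a,b=[cv2.resize(cv2.imread(f"pics/{n}.png")[215:290,195:280],None,fx=4.6,fy=4.6,interpolation=cv2.INTER_CUBIC) for n in ("a_side","s8")]
cv2.imwrite("pics/cmp.png",np.hstack([a,b]))
```

```text
(no output)
```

View pics/cmp.png

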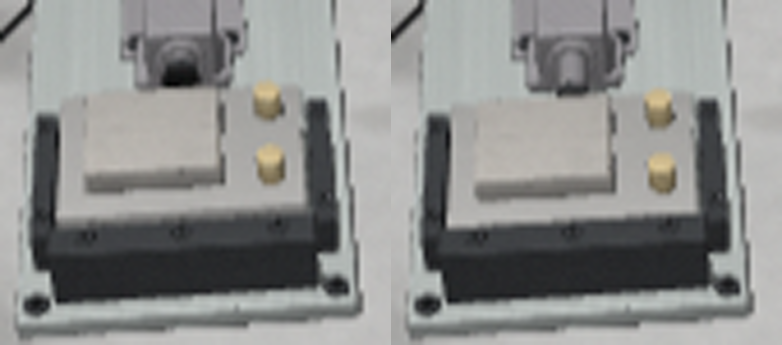

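The jig moved about 8 crop px (roughly 5 mm) towards the fence. The plunger is extended against it and the gap has closed, so I'm handing in.

```bash
python3 -c "
from bench import manip
manip.sign_off(); print(manip.current_time())"
```

```text
the job is handed in; nothing more can be done
the job is handed in; nothing more can be done
```

The drill jig is clamped against the fence, and the job is handed in at about 26.5 s of the 45 s allowed. I picked up the bar by its grip, lowered its channel over the lever, and swung the lever past the dead point to its stop. Then I lifted the bar off, laid it on the bench to the right of the base, let go and drew the arm clear.

**Lever:** resistance peaked at about 7 N at the grip, fell to zero past the dead point, then rose to about 23 N against the stop. After the bar came off, the lever measured -17.8° along its line to the pivot, against about -17.8° expected at the stop. A fit to the blade alone gave -16.5°, which is within measurement error.

**Jig:** before-and-after pictures show it moved about 5 mm to the fence, with no visible gap and the plunger pressing on it. I judged this by eye from the pictures. The depth data was too noisy to confirm the jig's position to the millimetre.

**Bar and other items:** the bar lies flat and free about 60 mm from the base plate. The pliers, carton, purple look-alike and other things look unmoved in the last side picture. The detectors located some parts of the base and clamp wrongly, so I relied on my own fits from the pictures and depth data.

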